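# Sort pipe loads by length into their row trays

### The job

Put the two blue pipe loads for the wagons away by length: each goes into the tray whose grey pattern is as long as it is, the long one in the long tray and the short one in the short tray. Lay each flat on the floor of the free bay, inside the rim and straight along the row in line with the grey pattern.

Things in the scene. Friction and masses are not known exactly. Their poses are not given: they have to be found in the camera images.
- long_load: Loose rigid bundle of four blue pipes, two by two, with two black straps: 80 mm long (its y axis), 26 mm wide and high, about 45 g. Origin at its centre, 13 mm above what it lies on. Starts flat on the worktop, its length pointing roughly away from the robot. The short blue load differs only in length.
- short_load: Loose rigid bundle of four blue pipes, two by two, with two black straps: 50 mm long (its y axis), 26 mm wide and high, about 30 g. Origin at its centre, 13 mm above what it lies on. Starts flat on the worktop, its length pointing roughly away from the robot. The long blue load differs only in length.
- long_tray: Fixed light-wood tray, a row for 80 mm loads, roughly along world y. Base 3 mm thick; rim 5 mm thick, top 9 mm above the worktop. Inside: 44 mm wide (x), 184 mm long (y). A grey pipe bundle (80 x 26 x 26 mm, fixed pattern) fills the -y end; the rest is the free bay, 104 mm long. Origin at worktop level under the free bay's centre; y along the row, away from the pattern, whose centre is at y = -92 mm; z up.
- short_tray: Fixed light-wood tray, a row for 50 mm loads, roughly along world y. Base 3 mm thick; rim 5 mm thick, top 9 mm above the worktop. Inside: 44 mm wide (x), 124 mm long (y). A grey pipe bundle (50 x 26 x 26 mm, fixed pattern) fills the -y end; the rest is the free bay, 74 mm long. Origin at worktop level under the free bay's centre; y along the row, away from the pattern, whose centre is at y = -62 mm; z up.
There are look-alikes about, which are no part of the job. Leave any yellow look-alike of the short_load alone.

How it is judged:
By the outcome, as a careful person would: the job done as asked, in the order asked, and still so for the second after the job is handed in, with the robot touching nothing.
It also fails if it takes over 51 s, if anything falls off the work surface, if the arm or the gripper's body presses on something with over 40 N, if the wrist force passes 120 N, or if a joint passes its speed limit or range.

### The arm

A 7-joint arm with a two-finger parallel gripper is mounted at the origin on a cart in front of the work surface, level with it; the furniture and walls round the work are solid. World frame = base frame: x ahead of the robot, y to its left, z up, the work surface at z = 0. Lengths are in mm, angles in rad, forces in N, time in s.
With the tool pointing down it reaches from about 400 to 900 mm from the base axis. Payload 5.6 kg.
Tool frame: the origin (TCP) lies midway between the tips of the shut fingers; the grasp point (between the pads) lies 19 mm behind it; z points along the fingers, y is the line along which they close (so a half turn about z gives the same grasp; the last joint's range is limited). The gripper opens to 92 mm and grips with 3 to 60 N. Pads are 20 mm wide; open, the fingers measure 128 mm over their backs; the gripper's body (75 mm by 189 mm) begins 69 mm behind the grasp point.
Start: joints at [-1.381, 0.468, -0.012, 1.603, 0.006, 1.071, -0.056], TCP at [149.999, 632.463, 214.592] pointing down, gripper open.
Joint ranges: [-2.53, 2.53], [-0.31, 2.02], [-1.57, 1.55], [0.28, 2.44], [-1.29, 4.43], [0.15, 1.84], [-2.92, 2.92]. Speed limits (rad/s): [2.57, 2.57, 3.14, 3.14, 3.14, 3.14, 3.14].

### API

Orientations are given as a rotation vector (axis times angle).
In Python, from cell import robot, grip, kin, viewer gives the robot as it stands. Calls block until the motion is done:
- robot.movep(position, orientation): joint-space move of the TCP to a pose.
- robot.servo_line(position, feed=150, rotation=None): straight line of the TCP; rotation=None keeps the orientation; feed is the mean speed in mm/s.
- robot.goto_joints(angles): joint-space move.
- grip(opening, newtons=None): opening from 0.0 (shut) to 1.0 (fully open); newtons is the grip in N (None keeps the last); returns when the fingers have stopped.
- robot.hold(seconds).
- kin.ik(position, orientation): joint angles nearest the present ones, or None.
- robot.observe(): the state.
- viewer.read_camera(name): name is "scene" or "top" or "wrist"; returns the picture (400x640x3 uint8, red, green, blue); there is no depth.
- viewer.camera_info(name): a dict with "camera_matrix" (3x3 intrinsics, pixels), "k1" (the pictures are not rectified: a ray, as slopes to the right and down, at radius r is drawn at 1 + k1 r^2 times it, then the intrinsics apply), "R" (3x3) and "t" (3): a world point X has camera coordinates R X + t. Camera axes: x right, y down, z forward; pixel columns grow to the right and rows downward; lengths in mm; the calibration is good to about 2 mm. A picture is of the moment at which its call begins: read the wrist's pose just before it. camera_info takes no time and is no camera call; for the wrist camera it gives the pose at the moment of the call.
A pose or a line that the arm cannot do raises robot.IKError and nothing moves.
- robot.job_done(): hands the job in; it is judged then, once.
Trained networks look in the newest picture that a camera, given by its name, has taken for a name from the list of things; names that differ only in an ending like _2 or _b are one class to them, and where a whole thing is asked for, a point or a joint stands for the part that bears it (a point fixed in the world has none). Each returns a list of dicts, best first, with "confidence" (0 to 1); they miss things now and then, are a little off and sometimes report something else, mostly with a low value. They report only what shows in the picture. A call takes as long as a camera call. They do not tell look-alikes from the thing itself.
- viewer.silhouettes(name, camera): "mask" (400x640 bool, what is visible of it).
- viewer.pinpoint(name, camera): "at" ([x, y, z] in mm, in the coordinates of the camera as it stood for that picture, good to about 4 mm: a listed point, or the origin of a listed thing).
The state is a dict: "t": time; "joints": joint angles; "joint_velocities": joint speeds; "joint_torque": joint torques, N m; "tcp_pos": TCP position; "tcp_rot": TCP orientation; "contact_force": force on the tool from outside, world axes, zero at the start; "wrist_torque": the same for the moment, N m; "grip_width": opening from 0.0 (shut) to 1.0 (fully open); "grip_force": force on a finger pad.
Only numpy, scipy, OpenCV 4.12 (cv2) and the standard library are available. Lean on these libraries where they do the work, as an engineer would, in place of code of your own. Each camera call takes 0.05 s, during which the arm holds its last target. There are 200 camera calls.

## Working session

There is one attempt and no reset: what is moved stays moved. The work goes in short steps, each a Python script; the robot and the scene stay as the last script left them, time stands still between calls to the robot, and variables do not carry over. Pictures are saved under pics/ and viewed, at most 10 in all, crops included, and the job is handed in when it is done.

```bash
ls; mkdir -p pics
cat > h.py <<'E'
import numpy as np, cv2
from cell import robot, grip, kin, viewer
def snap(cam,fn):
    info=viewer.camera_info(cam); im=viewer.read_camera(cam)
    cv2.imwrite(fn,im[:,:,::-1]); return info,im
def w(info,p):  # camera->world
    return np.array(info["R"]).T@(np.array(p)-np.array(info["t"]))
def px2w(info,uv,z):
    K=np.array(info["camera_matrix"]); uv=np.atleast_2d(np.array(uv,float))
    d=np.stack([(uv[:,0]-K[0,2])/K[0,0],(uv[:,1]-K[1,2])/K[1,1]],1); s=d.copy()
    for _ in range(20): s=d/(1+info["k1"]*(s**2).sum(1,keepdims=True))
    R=np.array(info["R"]); t=np.array(info["t"]); c=-R.T@t
    r=np.c_[s,np.ones(len(s))]@R
    return c+r*((z-c[2])/r[:,2])[:,None]
def w2px(info,X):
    K=np.array(info["camera_matrix"]); c=np.array(info["R"])@X+np.array(info["t"])
    s=c[:2]/c[2]; s=s*(1+info["k1"]*(s@s)); return K[:2,:2]@s+K[:2,2]
E
python3 - <<'E'
from h import *
for cam in ["top","scene"]:
    info,im=snap(cam,f"pics/{cam}0.png")
    print(cam,w(info,[0,0,0]).round())
    for n in ["long_load","short_load","long_tray","short_tray"]:
        for d in viewer.pinpoint(n,cam):
            X=w(info,d["at"]); print(n,round(d["confidence"],2),X.round(),w2px(info,X).round())
print(robot.observe()["t"])
E
```

```text
pics
top [ 409.  -47. 1101.]
long_load 0.79 [499. 121.  13.] [261. 196.]
short_load 0.69 [ 473. -194.   15.] [368. 206.]
short_load 0.5 [458. -94.  12.] [334. 211.]
long_tray 0.58 [467. 385.  -1.] [174. 207.]
short_tray 0.89 [ 482. -301.   -2.] [403. 204.]
scene [  93. -756.  985.]
long_load 0.82 [505. 121.  10.] [309. 171.]
short_load 0.81 [ 480. -454.   14.] [404. 326.]
short_load 0.57 [465. -92.  10.] [329. 223.]
short_load 0.54 [ 474. -190.   13.] [348. 246.]
long_tray 0.6 [465. 382.  -2.] [267. 130.]
short_tray 0.55 [ 479. -304.   -2.] [371. 280.]
0.5
```

View pics/top0.png

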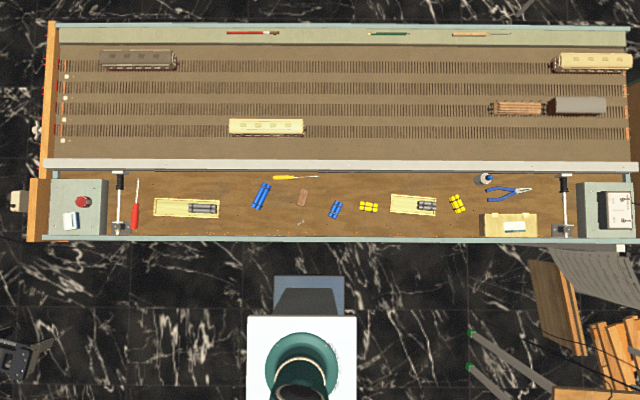

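View pics/scene0.png

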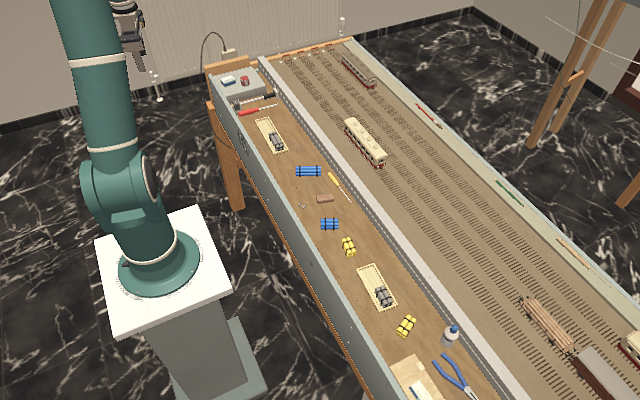

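The top picture shows:
- **Blue loads:** the long one is at (261,196) and the short one at (335,209).
- **Yellow look-alikes:** (368,206) and (457,203). They are the wrong colour, so I leave them.
- **Trays:** the long tray is at (186,208) with its pattern on the right, and the short tray at (413,205).

The scene picture agrees. Next I look from closer with the wrist camera.

```bash
cat >> h.py <<'E'
from scipy.spatial.transform import Rotation as Rn
def ori(a):  # tool down, fingers close along angle a in world xy
    y=np.array([np.cos(a),np.sin(a),0]); z=np.array([0,0,-1.]); return Rn.from_matrix(np.c_[np.cross(y,z),y,z]).as_rotvec()
def best(p,angs):
    c=[]
    for a in angs:
        q=kin.ik(p,ori(a))
        if q is not None: c.append((abs(q[6]),a))
    return min(c)[1]
def rect(info,mask,z):
    m=mask.astype(np.uint8); n,l,s,_=cv2.connectedComponentsWithStats(m)
    k=1+np.argmax(s[1:,4]); ct=max(cv2.findContours((l==k).astype(np.uint8),cv2.RETR_EXTERNAL,cv2.CHAIN_APPROX_NONE)[0],key=len)[:,0]
    P=px2w(info,ct,z)[:,:2].astype(np.float32); c,(a,b),_=cv2.minAreaRect(P)
    box=cv2.boxPoints(cv2.minAreaRect(P)); e=[box[1]-box[0],box[2]-box[1]]; v=max(e,key=np.linalg.norm)
    return np.round(c,1),sorted((round(a,1),round(b,1))),round(np.degrees(np.arctan2(v[1],v[0]))%180,1)
E
python3 - <<'E'
from h import *
o=robot.observe(); print(Rn.from_rotvec(o["tcp_rot"]).as_matrix().round(2).tolist())
for i,(y,n) in enumerate([(370,"long_tray"),(120,"long_load"),(-90,"short_load"),(-300,"short_tray")]):
    p=[450,y,300]; a=best(p,[np.pi/2,-np.pi/2]); robot.movep(p,ori(a)); robot.hold(0.1)
    info,im=snap("wrist",f"pics/w{i}.png"); print(n,a,w(info,[0,0,0]).round(),robot.observe()["t"])
    zt=9 if "tray" in n else 20
    for d in viewer.pinpoint(n,"wrist"): X=w(info,d["at"]); print("  pin",round(d["confidence"],2),X.round(),w2px(info,X).round())
    for d in viewer.silhouettes(n,"wrist"): print("  sil",round(d["confidence"],2),d["mask"].sum(),rect(info,d["mask"],zt))
a=[cv2.imread(f"pics/w{i}.png") for i in range(4)]
cv2.imwrite("pics/all.png",cv2.resize(np.vstack([np.hstack(a[:2]),np.hstack(a[2:])]),(800,500),interpolation=cv2.INTER_AREA))
E
```

```text
[[-0.97, 0.23, 0.0], [0.23, 0.97, -0.0], [-0.0, -0.0, -1.0]]
long_tray 1.5707963267948966 [378. 370. 471.] 2.1583
  pin 0.55 [469. 384.   1.] [331. 179.]
  sil 0.88 4754 (array([466.3, 345.3]), [55.7, 195.0], np.float32(88.3))
long_load 1.5707963267948966 [379. 121. 471.] 3.3917
  pin 0.94 [501. 120.  12.] [321. 200.]
  sil 0.65 1054 (array([501.6, 121.7]), [30.2, 84.6], np.float32(154.9))
short_load -1.5707963267948966 [521. -90. 471.] 5.9
  pin 0.96 [465. -98.   9.] [328. 156.]
  pin 0.96 [ 470. -198.   10.] [397. 152.]
  pin 0.21 [501. 121.  10.] [176. 131.]
  sil 0.98 716 (array([463.2, -97.1]), [28.1, 53.1], np.float32(155.5))
  sil 0.77 877 (array([ 484. , -452.2]), [40.2, 58.1], np.float32(25.5))
  sil 0.68 766 (array([ 472.7, -193.1]), [29.1, 55.8], np.float32(80.9))
short_tray -1.5707963267948966 [ 522. -299.  471.] 7.0
  pin 0.57 [ 482. -308.    3.] [330. 144.]
  pin 0.16 [464. -96.  11.] [185. 157.]
  sil 0.63 3467 (array([ 479.5, -328.2]), [54.6, 134.2], np.float32(85.6))
```

View pics/all.png

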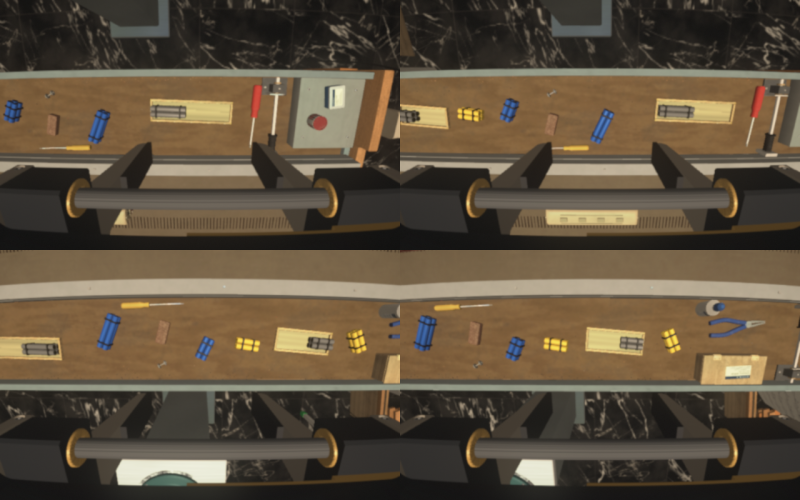

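The wrist views agree with the estimates, and the measured sizes match: loads 84x30 and 53x28, trays 195x56 and 134x55. Before the gripper turns across the tray, I check the height of the white wall behind it.

Run:
```python
from h import *
a,b=cv2.imread("pics/w0.png"),cv2.imread("pics/w3.png"); t=cv2.imread("pics/top0.png")
print(a[235:285:2,320].mean(1).round().tolist()); print(b[24:90:2,320].mean(1).round().tolist()); print(t[150:180,320].mean(1).round().tolist())
i=viewer.camera_info("top")
for r in (158,170,172):
  for z in (0,50): print(r,z,px2w(i,[320,r],z).round()[0])
i=viewer.camera_info("wrist")
for r in (30,40,48,56,64,72,80): print(r,[px2w(i,[320,r],z).round()[0][0] for z in (0,50)])
```

```text
[101.0, 100.0, 96.0, 96.0, 95.0, 93.0, 89.0, 80.0, 78.0, 80.0, 109.0, 88.0, 76.0, 80.0, 128.0, 166.0, 169.0, 168.0, 169.0, 168.0, 169.0, 170.0, 168.0, 137.0, 103.0]
[101.0, 101.0, 101.0, 102.0, 102.0, 102.0, 102.0, 101.0, 102.0, 102.0, 102.0, 131.0, 166.0, 170.0, 170.0, 171.0, 171.0, 171.0, 172.0, 172.0, 172.0, 171.0, 169.0, 150.0, 94.0, 97.0, 90.0, 103.0, 104.0, 102.0, 100.0, 97.0, 95.0]
[123.0, 124.0, 124.0, 124.0, 123.0, 127.0, 129.0, 123.0, 120.0, 137.0, 225.0, 221.0, 220.0, 216.0, 214.0, 214.0, 214.0, 217.0, 221.0, 148.0, 87.0, 115.0, 73.0, 114.0, 117.0, 117.0, 122.0, 120.0, 118.0, 116.0]
158 0 [617. -52.   0.]
158 50 [608. -52.  50.]
170 0 [581. -52.   0.]
170 50 [573. -52.  50.]
172 0 [575. -52.   0.]
172 50 [567. -52.  50.]
30 [np.float64(637.0), np.float64(625.0)]
40 [np.float64(624.0), np.float64(613.0)]
48 [np.float64(614.0), np.float64(604.0)]
56 [np.float64(603.0), np.float64(595.0)]
64 [np.float64(593.0), np.float64(585.0)]
72 [np.float64(582.0), np.float64(576.0)]
80 [np.float64(571.0), np.float64(566.0)]
```

The wall's near edge is at about x=580 and under about 50 mm high, so the body (bottom about 100 mm up) clears it. I grip across the width with the tips 9 mm above the load's underside, so the fingers stay above the 9 mm rim. Long load first.

```bash
cat >> h.py <<'E'
def norm(a): return (a+np.pi)%(2*np.pi)-np.pi
def carry(c,load_deg,bay,tray_deg,look):
    G=np.radians(load_deg-90); T=np.radians(tray_deg-90); opts=[]
    for g in (G,G+np.pi):
        for t in (T,T+np.pi):
            qa=kin.ik([*c,120],ori(g)); qb=kin.ik([*bay,120],ori(t))
            if qa is not None and qb is not None: opts.append((abs(qa[6])+abs(qb[6]),g,t))
    _,g,t=min(opts); print("closing",np.degrees([g,t]).round(1))
    robot.movep([*c,100],ori(g)); grip(0.65); robot.servo_line([*c,9],feed=120)
    grip(0.0,20); o=robot.observe(); print("width mm",o["grip_width"]*92,o["grip_force"],o["t"])
    robot.servo_line([*c,100],feed=150); robot.movep([*bay,90],ori(t)); o=robot.observe(); print("carried",o["grip_width"]*92,o["t"])
    robot.servo_line([*bay,30],feed=150); robot.servo_line([*bay,12.5],feed=30); o=robot.observe()
    print(np.round(o["tcp_pos"],1),np.round(o["contact_force"],1)); 
    grip(0.5); robot.hold(0.1); robot.servo_line([*bay,120],feed=150)
    print("t",robot.observe()["t"])
E
python3 - <<'E'
from h import *
carry([501.5,121],154.9,[467.5,385],88.3,None)
E
```

```text
closing [64.9 -1.7]
width mm 25.846861075139053 20.00052273273468 10.9583
carried 26.13755346187694 12.9917
[467.5 384.9  12.3] [ 0.6  0.2 -0.2]
t 15.725
```

Run:
```python
from h import *
def look(p,name,fn,up=1.5708):
    a=best(p,[np.pi/2,-np.pi/2]); robot.movep(p,ori(a)); robot.hold(0.1)
    info,im=snap("wrist",fn); return info,im
robot.movep([380,385,250],ori(0)); robot.hold(.1)
info,im=snap("wrist","pics/p1.png"); print(w(info,[0,0,0]).round())
for d in viewer.pinpoint("long_load","wrist")[:2]: X=w(info,d["at"]); print("  pin",round(d["confidence"],2),X.round())
for d in viewer.silhouettes("long_load","wrist")[:2]: print("  sil",d["mask"].sum(),rect(info,d["mask"],23))
for d in viewer.silhouettes("long_tray","wrist")[:1]: print("  tray",d["mask"].sum(),rect(info,d["mask"],9))
```

```text
[380. 455. 420.]
  pin 0.91 [466. 386.  18.]
  sil 1458 (array([466.9, 384.3]), [31.6, 81.1], np.float32(89.7))
  tray 3007 (array([466.5, 360.4]), [56.8, 164.3], np.float32(88.0))
```

View pics/p1.png

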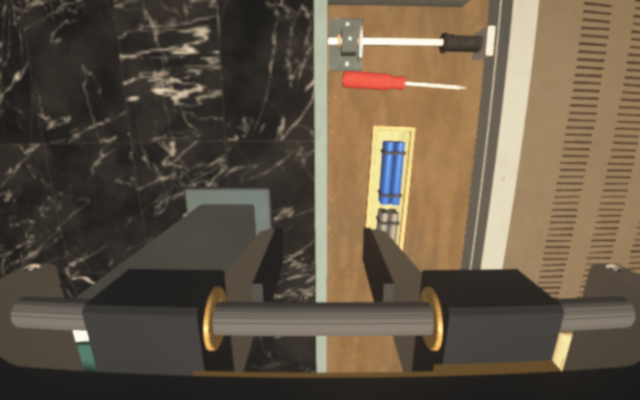

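The long load at (391,172) lies flat in its tray, inside the rim and in line with the grey pattern at (388,222). I take one closer look at the short tray, then move the short load.

Run:
```python
from h import *
robot.movep([470,-400,200],ori(0)); robot.hold(.1)
info,im=snap("wrist","pics/p2.png"); print(w(info,[0,0,0]).round())
bay,ang=np.array([481.5,-305.]),85.6
for d in viewer.pinpoint("short_tray","wrist")[:2]: print("  pin",round(d["confidence"],2),w(info,d["at"]).round())
for d in viewer.silhouettes("short_tray","wrist")[:1]:
    c,s,al=r=rect(info,d["mask"],9); print(r)
    if s[0]<60 and abs(al-ang)<3:
        ang=(float(al)+ang)/2
        if abs(s[1]-134)<6: bay=(bay+c+25*np.array([np.cos(np.radians(al)),np.sin(np.radians(al))]))/2
print(bay,ang)
carry([464.2,-97.5],155.5,bay.tolist(),ang,None)
robot.movep([400,bay[1],200],ori(0)); robot.hold(.1)
info,im=snap("wrist","pics/p3.png")
for d in viewer.silhouettes("short_load","wrist")[:3]: print("  sil",d["mask"].sum(),rect(info,d["mask"],23))
print(robot.observe()["t"])
```

```text
[ 471. -329.  371.]
  pin 0.81 [ 482. -308.    4.]
(array([ 479.3, -328.3]), [57.3, 137.2], np.float32(85.8))
[ 481.3154768  -304.18356934] 85.7000015258789
closing [245.5  -4.3]
width mm 26.096689642246595 20.00016152858734 23.4
carried 25.79031845070606 25.8417
[ 481.3 -304.3   12.4] [0.1 0.2 0.1]
t 28.575
  sil 1460 (array([ 471.5, -193.6]), [32.1, 53.2], np.float32(80.9))
  sil 1142 (array([ 480.1, -304.8]), [31.6, 52.4], np.float32(85.5))
  sil 3292 (array([ 477.2, -322.1]), [55.2, 124.8], np.float32(86.2))
29.3083
```

View pics/p3.png

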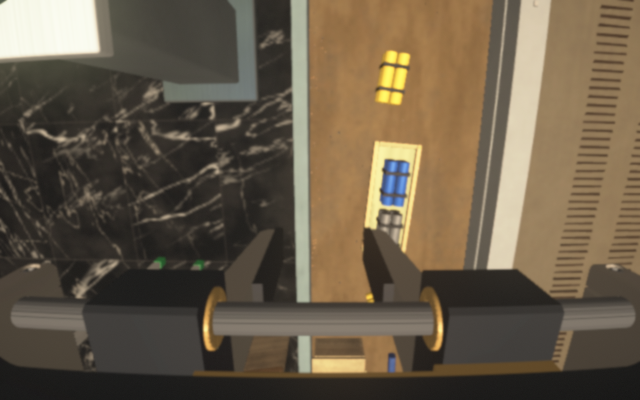

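The short load at (395,183) lies flat in the short tray's bay, inside the rim and in line with the pattern at (389,223). The yellow look-alike at (393,78) has not moved.

```bash
python3 -c "
from cell import robot
print(robot.job_done())"
```

```text
the job is handed in; nothing more can be done
None
```

The job is handed in at about 29 s: the long and short blue loads each lie flat in the matching tray, in line with the grey pattern, and neither yellow look-alike was touched.

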